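Set a carton against the hidden stop of a date coder

ROBOT

A 6-joint arm with a two-finger parallel gripper is mounted at the origin on the work surface. World frame = base frame: x ahead of the robot, y to its left, z up, the work surface at z = 0. Lengths are in m, angles in rad, forces in N, time in s.
With the tool pointing down it reaches from about 0.35 to 0.975 m from the base axis. Payload 4.9 kg.
Tool frame: the origin (TCP) lies at the very end of the fingers, on their centre line; the grasp point (between the pads) lies 19 mm behind it (grasp_offset is the distance from the TCP to the grasp point, in m); x points along the fingers, y is the direction in which the jaws open and shut, and the axes are right-handed (so a half turn about x gives the same grasp; the last joint's range is limited). The gripper opens to 85 mm and grips with 20 to 120 N. Pads are 22 mm wide; open, the fingers measure 114 mm over their backs; the gripper's body (76 mm by 85 mm) begins 54 mm behind the grasp point. The pads swing forward as they close: fully open they stand 13 mm farther back than shut.
Start: joints at [-1.399, 0.053, 1.613, -0, 1.476, -0.119], TCP at [0.179, -0.599, 0.231] pointing down, gripper open.
Joint ranges: [-3.01, 3.01], [-1.01, 2.22], [0.06, 2.58], [-1.02, 4.17], [0.09, 2.62], [-3.14, 3.14]. Speed limits (rad/s): [2.57, 2.57, 3.14, 3.14, 3.14, 3.14].

INTERFACE

Orientations are given as a rotation vector (axis times angle).
In Python, from station import get_obs, get_image, camera_model, finish_job, grasp_offset gives the robot as it stands.
- The arm moves only by the shell command python3 -m crank 'ROWS' [OPENING] [FORCE]. ROWS is JSON, a list that holds one entry, the list of rows, each a list of 4 numbers: the shift along the world's x, y, z in m, then the turn about the world's z in degrees. In form: [[[dx, dy, dz, turn], ...]]. A call has 1 to 5 rows; each row is the pose to reach, as a shift and turn from the pose commanded when the call began; what a row does not reach only later rows make up. A row lasts 1/12 s, in which the tool goes at most 41.7 mm and 7.16 degrees, less where a joint would pass 70% of its speed; a pose out of reach is approached as far as the arm can. A call with a gripper value outside its range is refused whole. OPENING is the opening, from 0 (shut) to 1 (fully open), set as the call begins (- or left out, the last holds). The fingers move at their own pace and stop on an object; FORCE is the grip in N (left out, the last holds). Time passes only in rows, so rows that repeat a pose let the fingers close. It gives the time, the measured TCP pose, the force and the opening at its end, in the units of the state.
- get_obs(): the state, without advancing time (a new reading comes with each control period).
- get_image(name): name is "scene" or "top"; returns (picture, depth): 384x512x3 uint8, red, green, blue; 384x512 float32, m along the optical axis (not along the pixel's ray), 0 where there is no reading.
- camera_model(name): a dict with "fx", "fy", "cx", "cy" (pixels), "xyz" and "attitude" of the camera in the world. Camera axes: x right, y down, z forward; pixel columns grow to the right and rows downward; lengths in m; the calibration is good to about 2 mm. A picture is of the moment at which its call begins. camera_model takes no time and is no camera call.
- finish_job(): hands the job in, once; it reports no verdict.
The state is a dict: "t": time; "q": joint angles; "dq": joint speeds; "effort": joint torques, N m; "tool_pos": TCP position; "tool_rot": TCP orientation; "contact_force": force on the tool from outside, world axes, zero at the start; "wrist_torque": the same for the moment, N m; "opening": finger opening in m.
Only numpy, scipy, OpenCV 4.12 (cv2) and the standard library are available. Lean on these libraries where they do the work, as an engineer would, in place of code of your own. Each camera call takes 0.05 s, during which the arm holds its last target.

TASK

Lay the loose carton flat between the rails of the date coder's bed, in front of the print head, and let go of it. Then hold down the black release tab of the back guide and slide the guide forward, pushing the carton under the head until you feel it come up firmly against the stop hidden there; do it gently so that the carton is not crushed. Let the tab up so that the guide locks and keeps the carton snug against the stop, and leave the other things on the bench alone.

Things in the scene. Friction and masses are not known exactly. Their poses are not given: they have to be found in the camera images.
- coder: Bench-top date coder, white, 150 mm wide, 420 mm long, fixed. Origin on the bench top under the middle of the print head's front face; y = feed direction, along the bed into the head; x across; z up. Steel bed level 60 mm above the bench, y = -269 to 139 mm. On it two rails all along, 12 mm high, 4 mm thick, 72 mm apart inside. Head: box 134 mm wide, y = 0 to 135 mm, top 231 mm above the bench.
- tunnel_mouth (a point): Middle of the tunnel's floor at the head's front face (60 mm above the coder's origin). The tunnel under the head is 86 mm wide, 57 mm high, dark, open only here. On its floor inside stands the stop: its solid face is 28 to 66 mm in from this mouth, different each time. A sprung pad stands 3 mm proud of it: it pushes back with 3 N at first touch and 8 N when flush, then the stop is solid.
- bed_end (a point): Middle of the bed's open end, on its surface, 269 mm in front of the tunnel mouth: bed_end to tunnel_mouth is the feed direction.
- guide: Aluminium back guide sliding on the bed along the coder's y, 165 mm travel; its face starts 195 to 155 mm in front of the head. Origin on the bed under the middle of its pushing face, axes as the coder's. Upright plate 60 mm wide, 6 mm thick (y = -6 to 0), top 52 mm above the bed; the release tab lies behind it. Tab up: a brake holds the guide against about 20 N. Tab down: it slides at about 1 N.
- tab_top (a point): Centre of the top of the black ribbed release tab, 31 mm behind the guide's pushing face and 34 mm above the bed when up. The tab is level, 40 mm wide (x) and 46 mm long (y), ending 2 mm behind the guide's upright plate, which stands 18 mm above it: fingers that press the tab down can push forward against the back of the plate.
- guide_tab (a joint): Travel of the release tab in m: 0 up (brake on), 0.008 fully down. It takes about 8 N to start and 11 N fully down; the brake is free from 0.002. A spring lifts it again when it is let go.
- carton: Sealed carton, brown board with a white panel along it and a black band, 60 mm wide (x), 110 mm long (y), 50 mm high, 0.18 to 0.35 kg, flat on the bench to the right of the coder. Origin at the centre of its underside. Either end may go first. More than about 30 N from the guide crushes it.
- tin: Bystander: steel tin, 70 mm across, 95 mm high, origin at the centre of its underside.
- tape_roll: Bystander: roll of tape lying flat, 104 mm across, 48 mm high, origin at the centre of its underside.
- screwdriver: Bystander: screwdriver lying on the bench, about 200 mm long.
Mind the look-alikes: they are no part of the job. What is shaped like the carton but turquoise or yellow is not meant.

How it is judged:
On the way, in this order (a step that is already met when the one before it is completed fails the run):
1. the carton lies flat on the bed between the rails in front of the head, let go (x of carton in the frame of coder between -0.009 and 0.009 m and z of carton in the frame of coder between 0.057 and 0.063 m and y of carton in the frame of coder below -0.04 m and y of carton in the frame of guide above 0.053 m and angle between the y axis of carton and the y axis of coder, either way round below 0.15 rad and contact force between the fingers and carton below 0.2 N), for 0.2 s.
2. the guide is slid forward with its release tab held down (value of joint guide_tab above 0.0015 m and linear speed of guide above 0.002 m/s), for 0.1 s.
At the end, for the whole second after the job is handed in: The carton lies flat between the rails with its front end under the head, pressed against the hidden stop: the locked guide bears on it with at least 1.5 N (the stop's sprung pad pushing back). The release tab is up (within 1.2 mm), and carton and guide are at rest (x of carton in the frame of coder between -0.009 and 0.009 m and z of carton in the frame of coder between 0.057 and 0.063 m and y of carton in the frame of coder above -0.034 m and angle between the y axis of carton and the y axis of coder, either way round below 0.12 rad and angle between carton's own z axis and vertical below 0.06 rad and contact force between guide and carton above 1.5 N and value of joint guide_tab below 0.0012 m and linear speed of each of carton, guide below 0.005 m/s); the robot touches nothing.
It fails at once if the carton is crushed: the guide presses on it with more than 30 N (contact force between guide and carton above 30 N).
It fails at once if a bystander (tin, tape roll or screwdriver) is moved by more than 30 mm (distance of any of tin, tape_roll, screwdriver from where it was at the start of the episode above 0.03 m).
It also fails if it takes over 72 s, if anything falls off the work surface, if the arm or the gripper's body presses on something with over 40 N, if the wrist force passes 120 N, or if a joint passes its speed limit or range.

## Working session

There is one attempt and no reset: what is moved stays moved. The work goes in short steps, Python scripts to look and compute and a shell command to move; the robot and the scene stay as the last step left them, time stands still between calls to the robot, and variables do not carry over. Pictures are saved under pics/ and viewed, and the job is handed in when it is done.

```bash
ls; mkdir -p pics
python3 - <<'E'
from station import *
import cv2,numpy as np
for n in("scene","top"):
    im,d=get_image(n); cv2.imwrite(f"pics/{n}0.png",im[:,:,::-1]); np.savez(f"pics/{n}0.npz",im=im,d=d); print(n,camera_model(n))
print(get_obs(),grasp_offset)
E
```

```text
pics
scene {'fx': 431.7174829089722, 'fy': 431.7174829089722, 'cx': 253.7036117632786, 'cy': 198.55959277085685, 'xyz': array([1.23507005, 0.12680536, 1.06904049]), 'attitude': array([-1.5559087 , -2.186218  ,  0.69450481])}
top {'fx': 405.688135059804, 'fy': 405.688135059804, 'cx': 257.89032717750973, 'cy': 191.00422360975216, 'xyz': array([ 0.46867373, -0.08942718,  1.07837232]), 'attitude': array([-2.17209722,  2.17334183, -0.10240201])}
{'t': 0.1, 'q': array([-1.39898823e+00,  5.33271376e-02,  1.61413172e+00, -2.54652374e-05,
        1.47600350e+00, -1.19002328e-01]), 'dq': array([ 0.00244595, -0.00028145, -0.00353325, -0.00062606, -0.00141063,
        0.00109858]), 'effort': array([-6.41683570e-06, -3.94905925e+01, -3.71363783e+01, -9.68562676e-05,
        3.93556460e-03,  1.51488268e-05]), 'tool_pos': array([ 0.17910209, -0.59820925,  0.23017837]), 'tool_rot': array([ 2.06596399,  0.30450175, -2.06611996]), 'contact_force': array([ 0.19041657, -0.55619269, -0.1518796 ]), 'wrist_torque': array([0.04274411, 0.00234075, 0.04374348]), 'opening': 0.0853698770306573} 0.0187
```

View pics/top0.png

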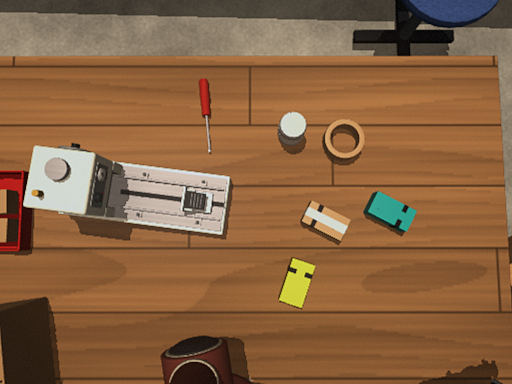

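View pics/scene0.png

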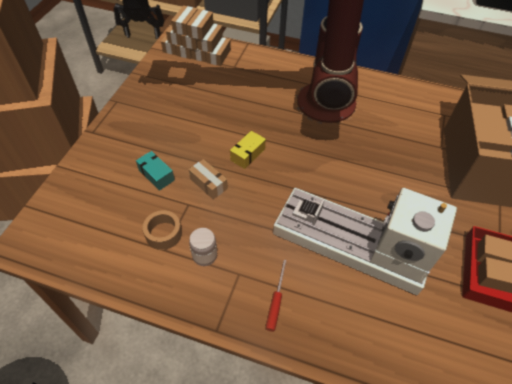

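```bash
cat > h.py <<'E'
import numpy as np,cv2
from scipy.spatial.transform import Rotation as R
from station import *
def world(n,d,u,v,z=None):
    m=camera_model(n); r=R.from_rotvec(m["attitude"])
    ray=r.apply([(u-m["cx"])/m["fx"],(v-m["cy"])/m["fy"],1.0])
    if z is None: return m["xyz"]+ray*d[int(round(v)),int(round(u))]
    return m["xyz"]+ray*(z-m["xyz"][2])/ray[2]
def proj(n,p):
    m=camera_model(n); c=R.from_rotvec(m["attitude"]).inv().apply(np.asarray(p)-m["xyz"])
    return m["fx"]*c[0]/c[2]+m["cx"],m["fy"]*c[1]/c[2]+m["cy"]
def crop(im,u0,v0,u1,v1,f,name):
    c=cv2.resize(im[v0:v1,u0:u1,::-1],None,fx=f,fy=f,interpolation=cv2.INTER_CUBIC); cv2.imwrite(name,c)
E
python3 - <<'E'
from h import *
im=np.load("pics/top0.npz"); crop(im["im"],20,135,240,245,3.6,"pics/c1.png".replace("c1","c1")); crop(im["im"],290,190,360,250,8,"pics/c2.png")
m=np.load("pics/scene0.npz"); crop(m["im"],265,180,395,280,6,"pics/c3.png")
E
```

```text
(no output)
```

View pics/c1.png

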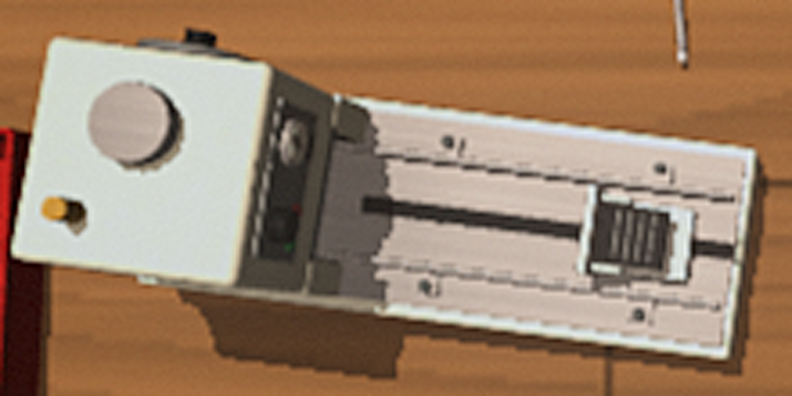

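View pics/c2.png

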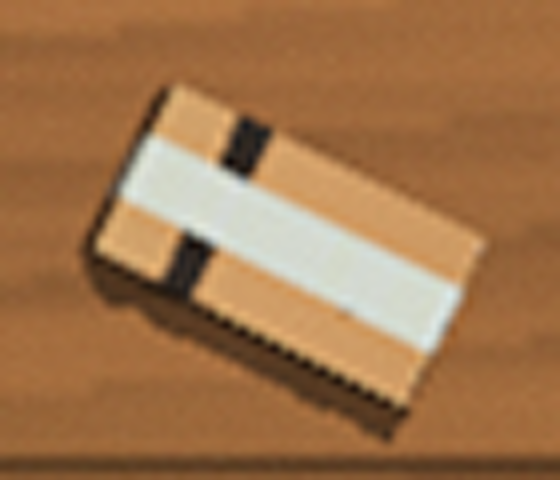

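View pics/c3.png

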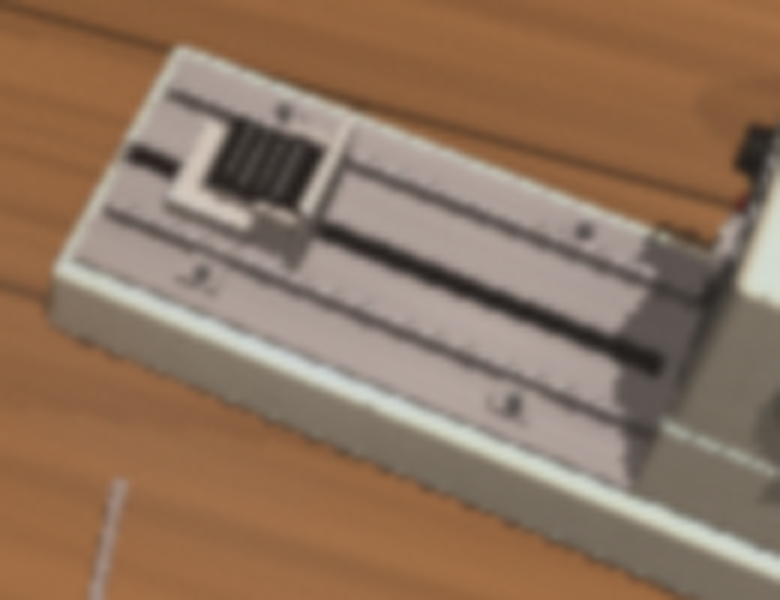

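Run:
```python
from h import *
np.set_printoptions(precision=4,suppress=True)
D=np.load("pics/top0.npz")["d"]
def P(c,f,o,z): return world("top",D,(c[0]+.5)/f-.5+o[0],(c[1]+.5)/f-.5+o[1],z)
o=(20,135)
a=[P(c,3.6,o,.06) for c in [(757,150),(728,357)]]
print("bedend corners",a,np.linalg.norm(a[0]-a[1]))
h=[P(c,3.6,o,.231) for c in [(270,63),(240,283),(52,40),(13,258)]]
print("head",h,np.linalg.norm(h[0]-h[1]),np.linalg.norm(h[0]-h[2]))
be=(a[0]+a[1])/2; hf=(h[0]+h[1])/2; print(be,hf,np.linalg.norm((be-hf)[:2]))
f=(hf-be)[:2]; print("yaw feed deg",np.degrees(np.arctan2(f[1],f[0])))
s=[P(c,3.6,o,.06) for c in [(365,204),(737,250)]];e=(s[0]-s[1]);print("slot",s,np.degrees(np.arctan2(e[1],e[0])))
oc=(290,190)
k=np.array([P(c,8,oc,.05) for c in [(177,85),(485,240),(405,405),(97,245)]])
print("carton",k,k.mean(0),[np.linalg.norm(k[i]-k[(i+1)%4]) for i in range(4)])
e=k[0]-k[1]+k[3]-k[2];print("carton yaw",np.degrees(np.arctan2(e[1],e[0])))
u,v=k.mean(0)[:2],0
for (uu,vv) in [(325,221),(160,185),(205,200)]: print(world("top",D,uu,vv))
# depth map of guide area
m=camera_model("top"); vs,us=np.mgrid[180:225,175:225]
pts=np.array([[world("top",D,u_,v_) for u_ in range(178,222)] for v_ in range(184,218)])
np.set_printoptions(linewidth=250)
print((pts[::2,::1,2]*1000).round().astype(int))
```

```text
bedend corners [array([ 0.6027, -0.0183,  0.06  ]), array([0.458, 0.001, 0.06 ])] 0.14596120766353154
head [array([0.632 , 0.2566, 0.231 ]), array([0.5027, 0.2691, 0.231 ]), array([0.6458, 0.3856, 0.231 ]), array([0.5172, 0.4016, 0.231 ])] 0.12992779461069395 0.12972148070515513
[ 0.5304 -0.0086  0.06  ] [0.5673 0.2629 0.231 ] 0.2740046942701676
yaw feed deg 82.25284928769196
slot [array([0.5648, 0.2561, 0.06  ]), array([ 0.5323, -0.0047,  0.06  ])] 82.91467169219102
carton [[ 0.5428 -0.2257  0.05  ]
 [ 0.4936 -0.3224  0.05  ]
 [ 0.4418 -0.2961  0.05  ]
 [ 0.4921 -0.1997  0.05  ]] [ 0.4925 -0.261   0.05  ] [np.float64(0.10850449669336988), np.float64(0.058087296565022165), np.float64(0.10869125503682575), np.float64(0.05693834267325879)]
carton yaw 62.74853606266839
[ 0.49   -0.2588  0.0494]
[0.5805 0.1577 0.0622]
[0.5418 0.0426 0.0716]
[[  73   68   68   73   69   68   73   71   68   58   61   60   58   62   60   59   59   60   54   59   58   63   62   65   60   60   65   68   57   56   56   60   59   59   61   58   62   59   57   57   60   56   61   58]
 [  63   56 1078   60   57  
[... 2840 characters left out ...]
  60   62   59   58   60   57]
 [  59   60   57   55   59   59   63   63   57   61   60   58   60   62   58   59   57   60   60   58   60   59   68   73   72   70   71   72   74   74   73   73   62   58   59   58   58   59   59   60   62   56   60   57]
 [  71   71   69   72   55   59   57   58   62   60   60   60   59   56   61   59   60   59   60   59   59   58   57   58   59   63   60   58   60   59   57   60   58   58   61   57   59   56   59   55   56   58   58   58]
 [  62   56   58   59   58   61   71   72   72   72   69   68   74   69   72   70   73   70   69   58   60   57   55   60   63   60   62   61   56   62   60   56   56   59   60   59   60   58   57   61   57   57   61   58]]
```

```bash
cat > fit.py <<'E'
from h import *
from scipy.optimize import least_squares
np.set_printoptions(precision=4,suppress=True)
def cloud(n,D,u0,v0,u1,v1):
    m=camera_model(n); v,u=np.mgrid[v0:v1,u0:u1]; d=D[v0:v1,u0:u1]; ok=(d>.2)
    c=np.stack([(u-m["cx"])/m["fx"]*d,(v-m["cy"])/m["fy"]*d,d],-1)[ok]
    return R.from_rotvec(m["attitude"]).apply(c)+m["xyz"]
E
python3 - <<'E'
from fit import *
D=np.load("pics/top0.npz")["d"]
p=cloud("top",D,100,150,235,245)
th0=np.radians(82.7); c0=np.array([.5304,-.0086])
def loc(p,c,th):
    f=np.array([np.cos(th),np.sin(th)]); r=np.array([f[1],-f[0]]); q=p[:,:2]-c; return q@r,q@f
x,y=loc(p,c0,th0)
m=(p[:,2]>.066)&(p[:,2]<.078)&(abs(abs(x)-38)<1)  # placeholder
m=(p[:,2]>.066)&(p[:,2]<.078)&(abs(abs(x)-.038)<.012)&(y>.005)&(y<.25)
q=p[m]
def res(a):
    x,y=loc(q,c0,th0+a[1]); x=x-a[0]; return np.abs(x)-.038
s=least_squares(res,[0,0],loss="soft_l1",f_scale=.002); th=th0+s.x[1]
f=np.array([np.cos(th),np.sin(th)]); r=np.array([f[1],-f[0]])
print(len(q),s.x,np.degrees(th),np.std(s.fun)); c=c0+r*s.x[0]
x,y=loc(p,c,th); b=(abs(p[:,2]-.06)<.006)&(abs(x)<.075); print("bed end y", np.percentile(y[b],[0,.3,1,2]), "z",np.median(p[b,2]))
print("bed x extents",np.percentile(x[b&(y>.01)],[.5,99.5]))
for nm,lo,hi in(("plate",.104,.118),("tab",.088,.098)):
    g=(p[:,2]>lo)&(p[:,2]<hi)&(abs(x)<.04)&(y<.2)&(y>.0); print(nm,g.sum(),np.percentile(y[g],[1,5,50,95,99]),np.percentile(x[g],[1,50,99]),np.median(p[g,2]))
p2=cloud("top",D,20,130,130,225);x,y=loc(p2,c,th);g=abs(p2[:,2]-.231)<.006;print("head",np.percentile(y[g],[.5,2,98,99.5]),np.percentile(x[g],[.5,99.5]))
print("end c",c,"mouth",c+.269*f)
# carton
p3=cloud("top",D,290,190,362,250);t=p3[:,2]>.043; rc=cv2.minAreaRect((p3[t,:2]*1000).astype(np.float32)); print("carton",rc,p3[t,:2].mean(0),np.median(p3[t,2]))
# scene cam check
S=np.load("pics/scene0.npz")["d"]
p4=cloud("scene",S,185,150,235,205);t=(p4[:,2]>.043)&(p4[:,2]<.06); rc=cv2.minAreaRect((p4[t,:2]*1000).astype(np.float32)); print("carton scene",rc,p4[t,:2].mean(0))
p5=cloud("scene",S,265,180,395,280);x,y=loc(p5,c,th)
g=(p5[:,2]>.104)&(p5[:,2]<.118)&(abs(x)<.04)&(y<.2)&(y>0);print("plate sc",np.percentile(y[g],[1,5,50,95,99]),np.percentile(x[g],[1,50,99]))
b=(abs(p5[:,2]-.06)<.004)&(y>0)&(y<.25);print(np.percentile(x[b],[.5,99.5]))
o=get_obs(); M=R.from_rotvec(o["tool_rot"]).as_matrix(); print(M, "jaw deg",np.degrees(np.arctan2(M[1,1],M[0,1])))
E
```

```text
336 [-0.0013 -0.0016] 82.60742847138243 0.0026266721158565644
bed end y [0.0018 0.0032 0.0058 0.0082] z 0.058932539701612274
bed x extents [-0.0731  0.0727]
plate 71 [0.0981 0.0984 0.1008 0.1042 0.1047] [-0.0295 -0.0012  0.0285] 0.11045698381028579
tab 353 [0.051  0.0529 0.0768 0.0966 0.099 ] [-0.0256 -0.0002  0.0253] 0.0935617739407899
head [0.2766 0.2781 0.4062 0.4085] [-0.0652  0.0659]
end c [ 0.5291 -0.0084] mouth [0.5637 0.2583]
carton ((491.28045654296875, -260.03265380859375), (110.6789779663086, 60.37092208862305), 62.96587371826172) [ 0.4909 -0.2596] 0.049123966106132455
carton scene ((453.3759460449219, -240.81741333007812), (115.20924377441406, 155.3500518798828), 63.14841079711914) [ 0.4946 -0.2588]
plate sc [0.0981 0.0985 0.1011 0.1037 0.1038] [-0.0251  0.0084  0.0334]
[-0.0672  0.078 ]
[[-0.0003  0.2867 -0.958 ]
 [ 0.0018 -0.958  -0.2867]
 [-1.     -0.0019 -0.0002]] jaw deg -73.33764034739293
```

```bash
python3 -m crank '[[[0.027,0.029,0,7],[0.054,0.058,0,14],[0.081,0.087,0,21],[0.108,0.116,0,28],[0.135,0.145,0,35]]]' 1
python3 -m crank '[[[0.027,0.029,0,6],[0.054,0.058,0,11.5],[0.081,0.087,0,11.5],[0.108,0.116,0,11.5],[0.135,0.145,0,11.5]]]'
```

```text
t: 0.52
tool_pos: [0.3149, -0.452, 0.2307]
tool_rot: [1.679, 0.819, -1.679]
contact_force: [1.2, -0.6, 0.2]
opening: 0.0854
t: 0.93
tool_pos: [0.45, -0.3069, 0.2309]
tool_rot: [1.545, 0.95, -1.546]
contact_force: [0.2, -0.0, 0.6]
opening: 0.0852
```

```bash
python3 -m crank '[[[0.022,0.024,-0.02,0],[0.043,0.0475,-0.05,0],[0.043,0.0475,-0.08,0],[0.043,0.0475,-0.11,0],[0.043,0.0475,-0.11,0]]]'
python3 - <<'E'
from fit import *
o=get_obs(); M=R.from_rotvec(o["tool_rot"]).as_matrix(); print(o["tool_pos"],"jaw deg",np.degrees(np.arctan2(M[1,1],M[0,1])))
for n in("scene","top"):
    im,d=get_image(n); np.savez(f"pics/{n}1.npz",im=im,d=d)
    print(proj(n,[.493,-.26,.05]))
    if n=="scene": crop(im,140,100,280,205,5,"pics/s1.png")
    else: crop(im,260,160,400,265,5,"pics/t1.png")
E
```

```text
t: 1.35
tool_pos: [0.4883, -0.2575, 0.1135]
tool_rot: [1.543, 0.964, -1.552]
contact_force: [-0.1, 1.8, -1.2]
opening: 0.0851
[ 0.4883 -0.2575  0.1135] jaw deg -26.750415068585507
(np.float64(207.7070076025985), np.float64(173.45665030676017))
(np.float64(325.5157459112256), np.float64(219.80603321204745))
```

View pics/s1.png

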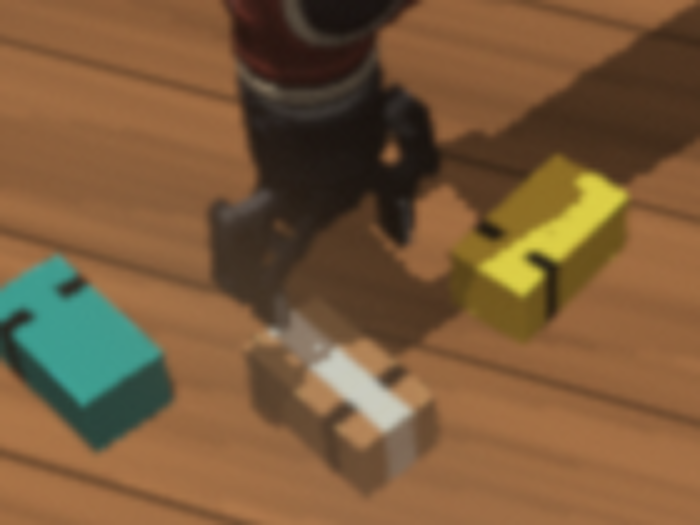

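View pics/t1.png

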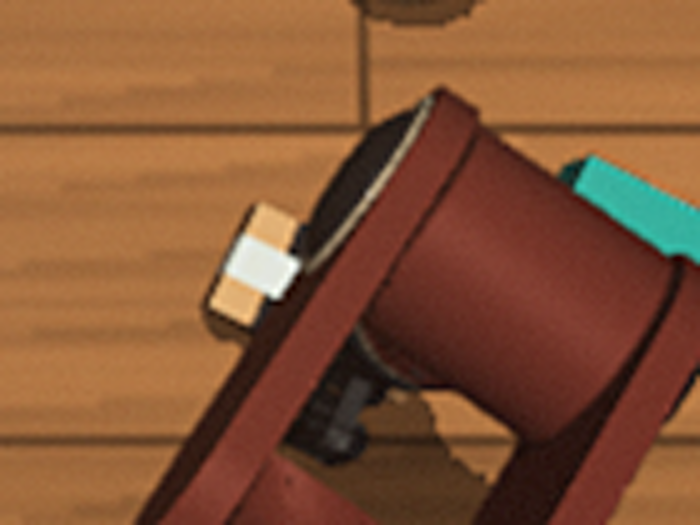

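Run:
```python
from fit import *
o=get_obs();print(o["tool_pos"],o["q"])
D=np.load("pics/top1.npz")["d"]
for cu,cv in [(250,250),(380,180),(440,240),(560,340),(330,240),(420,150),(350,430),(220,480),(445,95),(650,280)]:
    u,v=260+cu/5,160+cv/5; print((cu,cv),world("top",D,u,v))
```

```text
[ 0.4913 -0.2606  0.1201] [-0.6214 -0.0131  1.8715 -0.      1.2867 -0.1531]
(250, 250) [ 0.518  -0.2215  0.0468]
(380, 180) [ 0.5219 -0.2139  0.4326]
(440, 240) [ 0.5026 -0.2322  0.4347]
(560, 340) [ 0.4709 -0.2698  0.4333]
(330, 240) [ 0.5033 -0.1994  0.4221]
(420, 150) [ 0.5311 -0.226   0.4368]
(350, 430) [ 0.4346 -0.2384  0.2311]
(220, 480) [ 0.4294 -0.1578  0.468 ]
(445, 95) [ 0.5511 -0.2387  0.4173]
(650, 280) [ 0.4902 -0.3016  0.4249]
```

```bash
python3 -m crank '[[[0.001,0.001,-0.03,-0.2],[0.001,0.001,-0.06,-0.2],[0.001,0.001,-0.085,-0.2],[0.001,0.001,-0.1,-0.2],[0.001,0.001,-0.104,-0.2]]]'
python3 -m crank '[[[0,0,0,0],[0,0,0,0],[0,0,0,0],[0,0,0,0],[0,0,0,0]]]' 0 30
python3 -m crank '[[[0,0,0,0],[0,0,0,0],[0,0,0,0],[0,0,0,0],[0,0,0,0]]]'
```

```text
t: 1.87
tool_pos: [0.4927, -0.2606, 0.0168]
tool_rot: [1.548, 0.948, -1.549]
contact_force: [0.4, 0.5, -0.5]
opening: 0.0857
t: 2.28
tool_pos: [0.4949, -0.2617, 0.0203]
tool_rot: [1.548, 0.943, -1.545]
contact_force: [-1.4, -0.7, 6.7]
opening: 0.0592
t: 2.7
tool_pos: [0.4949, -0.2617, 0.0203]
tool_rot: [1.548, 0.943, -1.545]
contact_force: [-1.6, -0.2, 6.9]
opening: 0.0597
```

```bash
python3 -m crank '[[[0,0,0.02,0],[0,0,0.05,0],[0,0,0.09,0],[0,0,0.13,0],[0,0,0.13,0]]]'
python3 -m crank '[[[0,0,0,0],[0,0,0,0]]]'
python3 - <<'E'
from fit import *
o=get_obs();M=R.from_rotvec(o["tool_rot"]).as_matrix(); print(o["tool_pos"],o["contact_force"],o["opening"],"jaw deg",np.degrees(np.arctan2(M[1,1],M[0,1])),M[:,0])
im,d=get_image("scene"); crop(im,140,80,290,200,5,"pics/s2.png")
E
```

```text
t: 3.12
tool_pos: [0.4978, -0.2634, 0.1579]
tool_rot: [1.55, 0.931, -1.537]
contact_force: [1.6, -1.1, -0.8]
opening: 0.0597
t: 3.28
tool_pos: [0.4926, -0.2598, 0.1465]
tool_rot: [1.548, 0.949, -1.548]
contact_force: [-0.2, 1.1, -3.6]
opening: 0.0598
[ 0.4926 -0.2598  0.1465] [-0.1639  1.0643 -3.6425] 0.05978835592851675 jaw deg -27.03599397264437 [-0.0009  0.0007 -1.    ]
```

View pics/s2.png

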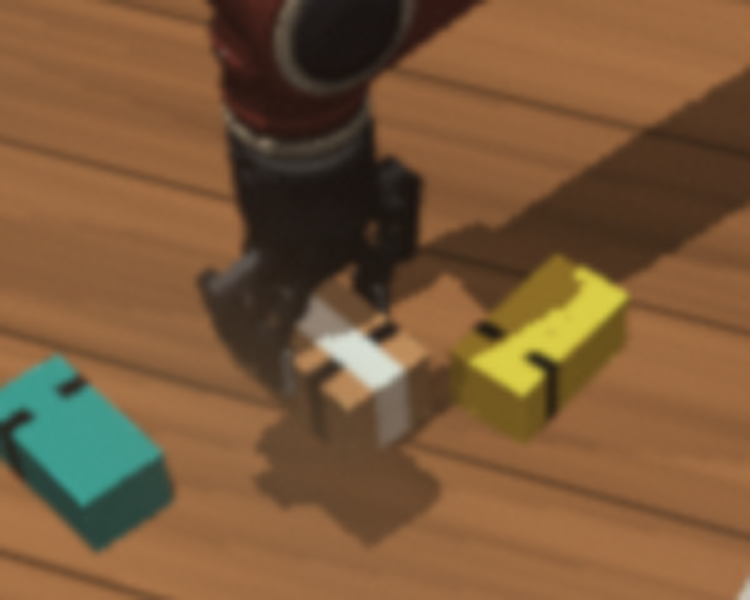

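```bash
python3 -m crank '[[[0,0,0.02,0],[0.002,0.015,0.05,0],[0.007,0.05,0.055,4],[0.012,0.085,0.055,8],[0.017,0.12,0.055,12]]]'
python3 -m crank '[[[0.005,0.035,0,4],[0.010,0.07,0,7.6],[0.015,0.105,0,7.6],[0.02,0.14,0,7.6],[0.025,0.175,0,7.6]]]'
python3 -m crank '[[[0.005,0.035,0,0],[0.01,0.07,0,0],[0.015,0.105,0,0],[0.02,0.137,0,0],[0.0212,0.1465,0,0]]]'
python3 -m crank '[[[0,0,0,0],[0,0,0,0],[0,0,0,0]]]'
python3 - <<'E'
from fit import *
o=get_obs();M=R.from_rotvec(o["tool_rot"]).as_matrix(); print(o["tool_pos"],o["opening"],"jaw deg",np.degrees(np.arctan2(M[1,1],M[0,1])))
for n in("scene","top"):
    im,d=get_image(n); np.savez(f"pics/{n}3.npz",im=im,d=d)
    if n=="scene": crop(im,265,140,425,260,5,"pics/s3.png")
    else: crop(im,90,130,240,245,5,"pics/t3.png")
E
```

```text
t: 3.75
tool_pos: [0.5093, -0.1389, 0.2003]
tool_rot: [1.398, 1.077, -1.4]
contact_force: [0.2, 0.2, -3.0]
opening: 0.0594
t: 4.17
tool_pos: [0.5335, 0.0366, 0.199]
tool_rot: [1.302, 1.149, -1.308]
contact_force: [1.9, -0.6, -2.6]
opening: 0.0598
t: 4.58
tool_pos: [0.5548, 0.1851, 0.1989]
tool_rot: [1.299, 1.151, -1.305]
contact_force: [0.5, -0.7, -2.9]
opening: 0.059
t: 4.83
tool_pos: [0.5557, 0.18, 0.2007]
tool_rot: [1.303, 1.145, -1.308]
contact_force: [0.6, -1.1, -3.8]
opening: 0.0598
[0.5557 0.18   0.2007] 0.05978331499454549 jaw deg -7.491542987011856
```

View pics/s3.png

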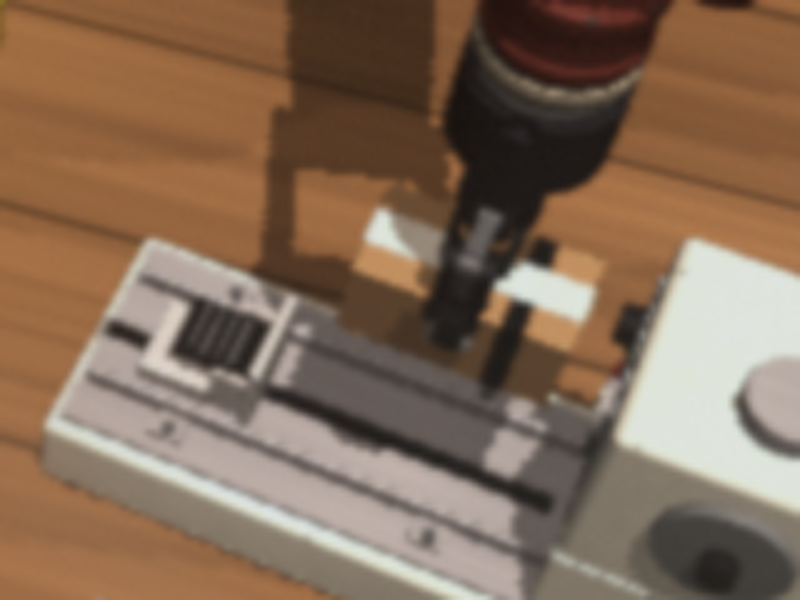

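View pics/t3.png

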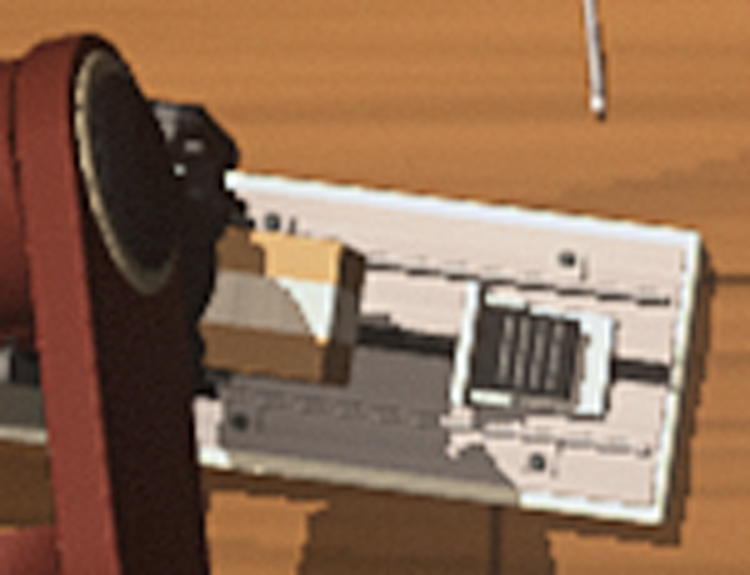

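```bash
python3 -m crank '[[[0,0.0015,-0.03,0],[0,0.0015,-0.06,0],[0,0.0015,-0.085,0],[0,0.0015,-0.1,0],[0,0.0015,-0.1,0]]]'
python3 -m crank '[[[0,0,0,0],[0,0,0,0],[0,0,0,0]]]'
cat > meas.py <<'E'
from fit import *
import sys
tag=sys.argv[1]
o=get_obs();M=R.from_rotvec(o["tool_rot"]).as_matrix(); print(o["tool_pos"],o["contact_force"],o["opening"],"jaw deg",np.degrees(np.arctan2(M[1,1],M[0,1])))
for n in("scene","top"):
    im,d=get_image(n); np.savez(f"pics/{n}{tag}.npz",im=im,d=d)
    if n=="scene": crop(im,265,160,425,280,5,f"pics/s{tag}.png")
    else: crop(im,90,130,240,245,5,f"pics/t{tag}.png")
E
python3 meas.py 4
```

```text
t: 5.35
tool_pos: [0.5531, 0.1808, 0.0973]
tool_rot: [1.3, 1.149, -1.313]
contact_force: [-0.7, -0.6, -4.1]
opening: 0.0591
t: 5.6
tool_pos: [0.558, 0.1827, 0.1048]
tool_rot: [1.307, 1.143, -1.301]
contact_force: [0.1, 0.8, -2.8]
opening: 0.0595
[0.558  0.1827 0.1048] [ 0.0735  0.7781 -2.7691] 0.059530675361299336 jaw deg -7.472745175348431
```

View pics/s4.png

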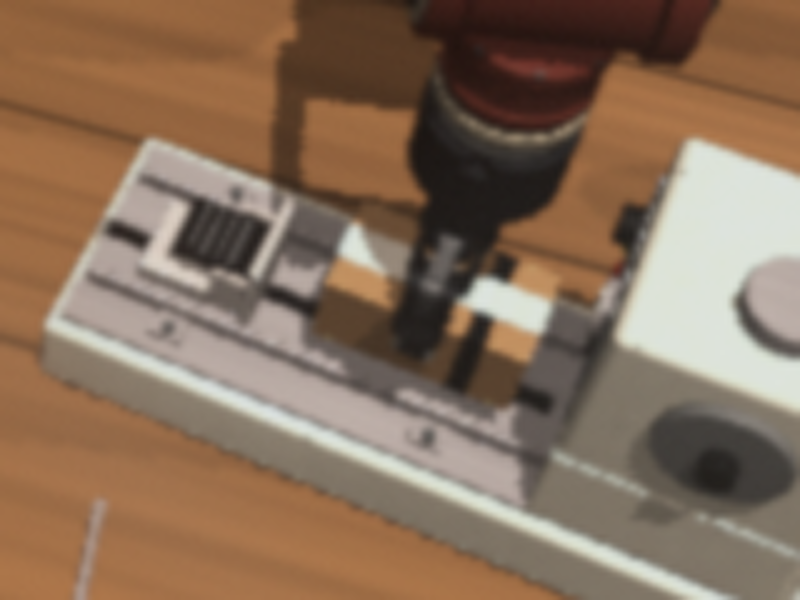

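View pics/t4.png

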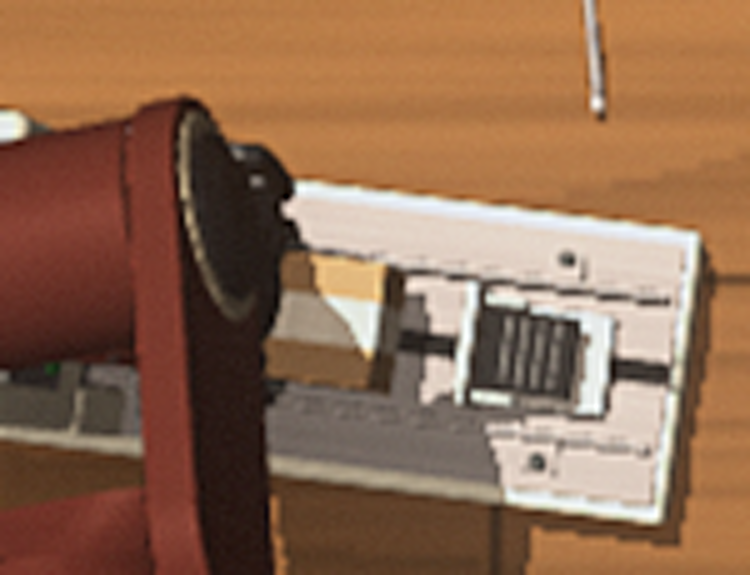

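Carton is held above the bed between the rails in both views (top crop: rear end ≈ (385,320); scene crop: front ≈ (540,330)). Now measure it against the rails in each camera's own cloud.

Run:
```python
from fit import *
th=np.radians(82.6); f=np.array([np.cos(th),np.sin(th)]); r=np.array([f[1],-f[0]]); c=np.array([.5291,-.0084])
for n,(a) in (("top",(90,130,240,245)),("scene",(265,160,425,280))):
    D=np.load(f"pics/{n}4.npz")["d"]; p=cloud(n,D,*a); q=p[:,:2]-c; x,y=q@r,q@f
    t=(p[:,2]>.125)&(p[:,2]<.14)&(abs(x)<.05)&(y>.1)&(y<.27)
    print(n,t.sum(),"carton top x",np.percentile(x[t],[1,5,50,95,99]),"y",np.percentile(y[t],[1,99]),np.median(p[t,2]))
    for lo,hi in((.13,.16),(.215,.24)):
        k=t&(y>lo)&(y<hi); print(k.sum(),lo,k.any() and np.percentile(x[k],[2,50,98]))
    D0=np.load(f"pics/{n}0.npz")["d"]; p=cloud(n,D0,*a); q=p[:,:2]-c; x,y=q@r,q@f
    b=(abs(p[:,2]-.06)<.01)&(y>.02)&(y<.24)&(abs(x)<.09);print("bed x",np.percentile(x[b],[.5,99.5]))
    k=(p[:,2]>.067)&(p[:,2]<.078)&(y>.11)&(y<.23)
    for s in(1,-1):
        m=k&(abs(x*s-.038)<.012); print("rail",s,m.sum(),np.median(x[m]))
o=get_obs();q=o["tool_pos"][:2]-c;print("tcp",q@r,q@f)
```

```text
top 562 carton top x [-0.0302 -0.0266  0.0008  0.0292  0.0346] y [0.1388 0.1869] 0.13350786890794775
250 0.13 [-0.0276  0.0012  0.03  ]
0 0.215 False
bed x [-0.0741  0.0739]
rail 1 78 0.03783700945103455
rail -1 81 -0.03799440075837429
scene 647 carton top x [-0.0251 -0.0215  0.0107  0.0352  0.0463] y [0.1388 0.2469] 0.13476901064186897
171 0.13 [-0.0239  0.0079  0.0352]
213 0.215 [-0.0253  0.009   0.0356]
bed x [-0.0706  0.0791]
rail 1 96 0.0422109338794244
rail -1 95 -0.033762249863499044
tcp 0.0037096761705765705 0.1933237494283671
```

```bash
python3 -m crank '[[[-0.001,0,-0.005,0],[-0.001,0,-0.01,0],[-0.001,0,-0.015,0],[-0.001,0,-0.015,0],[-0.001,0,-0.015,0]]]'
python3 -m crank '[[[0,0,-0.002,0],[0,0,-0.004,0],[0,0,-0.004,0],[0,0,-0.004,0]]]'
```

```text
t: 6.12
tool_pos: [0.5547, 0.1827, 0.0863]
tool_rot: [1.303, 1.146, -1.306]
contact_force: [0.1, -0.4, -3.3]
opening: 0.0594
t: 6.45
tool_pos: [0.5553, 0.1828, 0.0832]
tool_rot: [1.304, 1.145, -1.304]
contact_force: [-0.3, 0.8, -3.2]
opening: 0.0591
```

```bash
python3 -m crank '[[[0,0,-0.002,0],[0,0,-0.003,0],[0,0,-0.003,0],[0,0,-0.003,0]]]'
python3 -m crank '[[[0,0,-0.001,0],[0,0,-0.002,0],[0,0,-0.002,0],[0,0,-0.002,0]]]'
```

```text
t: 6.78
tool_pos: [0.5555, 0.1828, 0.0804]
tool_rot: [1.304, 1.145, -1.304]
contact_force: [-0.0, 0.5, -2.4]
opening: 0.0594
t: 7.12
tool_pos: [0.5555, 0.1828, 0.0803]
tool_rot: [1.304, 1.145, -1.305]
contact_force: [-6.1, -1.1, 7.2]
opening: 0.0591
```

```bash
python3 -m crank '[[[0,0,0.001,0],[0,0,0.001,0],[0,0,0.001,0]]]'
python3 -m crank '[[[0,0,0,0],[0,0,0,0],[0,0,0,0],[0,0,0,0],[0,0,0,0]]]' 1
python3 -m crank '[[[0,0,0.01,0],[0,0,0.03,0],[0,0,0.06,0],[0,0,0.08,0],[0,0,0.08,0]]]'
python3 -m crank '[[[0,0,0,0],[0,0,0,0]]]'
python3 meas.py 5
python3 - <<'E'
from fit import *
th=np.radians(82.6); f=np.array([np.cos(th),np.sin(th)]); r=np.array([f[1],-f[0]]); c=np.array([.5291,-.0084])
for n,(a) in (("top",(90,130,240,245)),("scene",(265,160,425,280))):
    D=np.load(f"pics/{n}5.npz")["d"]; p=cloud(n,D,*a); q=p[:,:2]-c; x,y=q@r,q@f
    t=(p[:,2]>.101)&(p[:,2]<.118)&(abs(x)<.05)&(y>.115)&(y<.27)
    if t.any(): print(n,t.sum(),"carton top x",np.percentile(x[t],[1,5,50,95,99]),"y",np.percentile(y[t],[1,99]),np.median(p[t,2]))
E
```

```text
t: 7.37
tool_pos: [0.5557, 0.1828, 0.0803]
tool_rot: [1.305, 1.145, -1.304]
contact_force: [-4.1, -1.3, 5.9]
opening: 0.0595
t: 7.78
tool_pos: [0.5554, 0.1827, 0.0791]
tool_rot: [1.304, 1.145, -1.304]
contact_force: [-0.5, 0.3, -0.1]
opening: 0.0855
t: 8.2
tool_pos: [0.5588, 0.1835, 0.1663]
tool_rot: [1.311, 1.139, -1.295]
contact_force: [1.1, -0.1, 0.5]
opening: 0.085
t: 8.37
tool_pos: [0.5551, 0.1827, 0.159]
tool_rot: [1.304, 1.145, -1.305]
contact_force: [-0.5, -0.4, -0.1]
opening: 0.085
[0.5551 0.1827 0.159 ] [-0.4923 -0.3789 -0.0529] 0.08497080835160556 jaw deg -7.439499031369298
top 793 carton top x [-0.0302 -0.0278 -0.0016  0.0263  0.0286] y [0.1387 0.2142] 0.10910257949046442
scene 760 carton top x [-0.027  -0.0231  0.0109  0.0326  0.0339] y [0.1387 0.2468] 0.11002960473938872
```

View pics/s5.png

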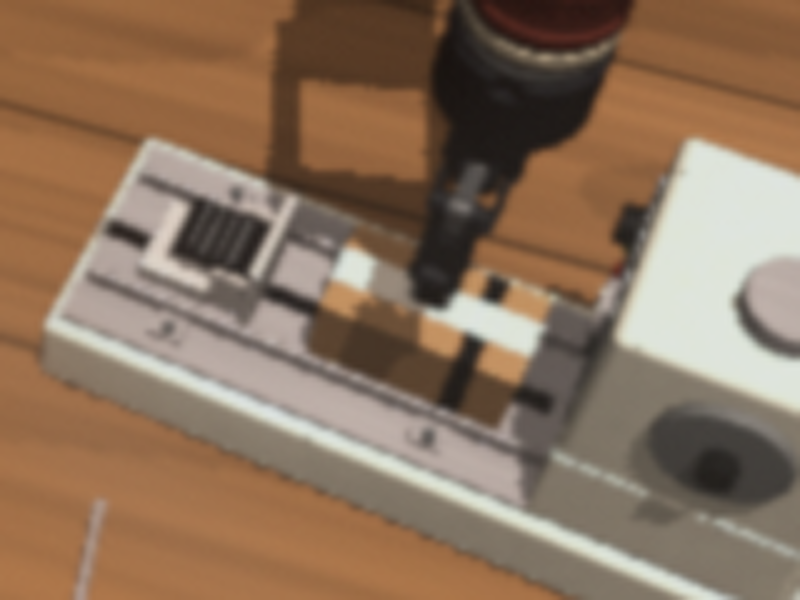

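```bash
python3 -m crank '[[[-0.004,-0.03,0,0],[-0.008,-0.065,0,0],[-0.012,-0.098,0,0],[-0.0136,-0.1111,0,0],[-0.0136,-0.1111,0,0]]]' 0 30
python3 -m crank '[[[0,0,-0.01,0],[0,0,-0.025,0],[0,0,-0.04,0],[0,0,-0.047,0],[0,0,-0.047,0]]]'
python3 -m crank '[[[0,0,0,0],[0,0,0,0]]]'
python3 meas.py 6
```

```text
t: 8.88
tool_pos: [0.5408, 0.0694, 0.1579]
tool_rot: [1.305, 1.144, -1.309]
contact_force: [-0.8, 0.3, 0.1]
opening: 0.0255
t: 9.3
tool_pos: [0.5398, 0.0728, 0.109]
tool_rot: [1.301, 1.15, -1.307]
contact_force: [-1.2, -0.3, -0.1]
opening: 0.0001
t: 9.47
tool_pos: [0.5423, 0.0722, 0.1129]
tool_rot: [1.304, 1.145, -1.303]
contact_force: [-0.5, 1.1, -0.5]
opening: -0.0001
[0.5423 0.0722 0.1129] [-0.4921  1.0563 -0.4538] -0.00011221410441003289 jaw deg -7.39614958859839
```

View pics/s6.png

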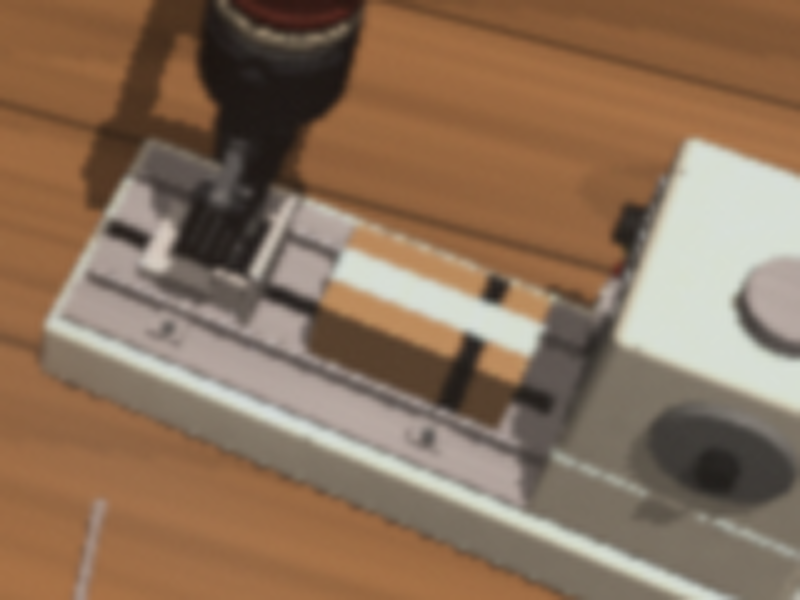

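```bash
python3 -m crank '[[[0,0,-0.008,0],[0,0,-0.015,0],[0,0,-0.015,0],[0,0,-0.015,0]]]'
python3 -m crank '[[[0,0,-0.002,0],[0,0,-0.004,0],[0,0,-0.006,0],[0,0,-0.006,0],[0,0,-0.006,0]]]'
```

```text
t: 9.9
tool_pos: [0.541, 0.0716, 0.0962]
tool_rot: [1.303, 1.146, -1.306]
contact_force: [0.2, 0.0, 1.0]
opening: -0.0002
t: 10.32
tool_pos: [0.5423, 0.0717, 0.0929]
tool_rot: [1.304, 1.145, -1.304]
contact_force: [-5.3, -0.4, 8.4]
opening: -0.0002
```

```bash
python3 -m crank '[[[0,0,-0.002,0],[0,0,-0.004,0],[0,0,-0.004,0],[0,0,-0.004,0]]]'
```

```text
t: 10.65
tool_pos: [0.5423, 0.0717, 0.0892]
tool_rot: [1.304, 1.145, -1.304]
contact_force: [-4.3, -0.1, 9.9]
opening: -0.0002
```

```bash
python3 -m crank '[[[0,0,-0.001,0],[0,0,-0.002,0],[0,0,-0.002,0],[0,0,-0.002,0]]]'
python3 -m crank '[[[0.0003,0.002,0,0],[0.0005,0.004,0,0],[0.0008,0.006,0,0],[0.001,0.008,0,0],[0.0013,0.01,0,0]]]'
```

```text
t: 10.98
tool_pos: [0.5423, 0.0717, 0.0873]
tool_rot: [1.304, 1.145, -1.304]
contact_force: [-4.5, -0.0, 10.3]
opening: -0.0002
t: 11.4
tool_pos: [0.5436, 0.0818, 0.0874]
tool_rot: [1.304, 1.145, -1.304]
contact_force: [-5.0, 0.0, 10.4]
opening: -0.0004
```

```bash
python3 -m crank '[[[0.0005,0.004,0,0],[0.001,0.008,0,0],[0.0016,0.012,0,0],[0.0021,0.016,0,0],[0.0026,0.02,0,0]]]'
python3 meas.py 7
```

```text
t: 11.82
tool_pos: [0.5462, 0.102, 0.0874]
tool_rot: [1.304, 1.145, -1.304]
contact_force: [-4.8, -0.4, 9.6]
opening: -0.0001
[0.5462 0.102  0.0874] [-4.7692 -0.4255  9.634 ] -7.932799246331854e-05 jaw deg -7.433876419283233
```

View pics/s7.png

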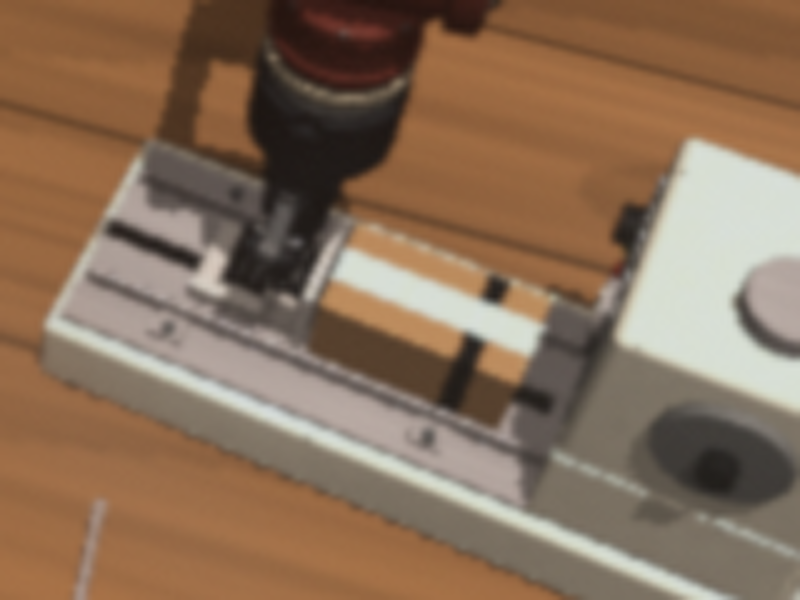

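```bash
python3 -m crank '[[[0.0005,0.004,0,0],[0.001,0.008,0,0],[0.0016,0.012,0,0],[0.0021,0.016,0,0],[0.0026,0.02,0,0]]]'
python3 -m crank '[[[0.0005,0.004,0,0],[0.001,0.008,0,0],[0.0016,0.012,0,0],[0.0021,0.016,0,0],[0.0026,0.02,0,0]]]'
python3 meas.py 8
```

```text
t: 12.33
tool_pos: [0.5488, 0.1214, 0.0874]
tool_rot: [1.303, 1.144, -1.304]
contact_force: [-5.7, -2.9, 9.5]
opening: 0.0001
t: 12.75
tool_pos: [0.5514, 0.1414, 0.0874]
tool_rot: [1.303, 1.144, -1.304]
contact_force: [-4.6, -2.7, 10.0]
opening: 0.0002
[0.5514 0.1414 0.0874] [-4.6231 -2.6976 10.0155] 0.00022807280051865652 jaw deg -7.429527207850599
```

View pics/s8.png

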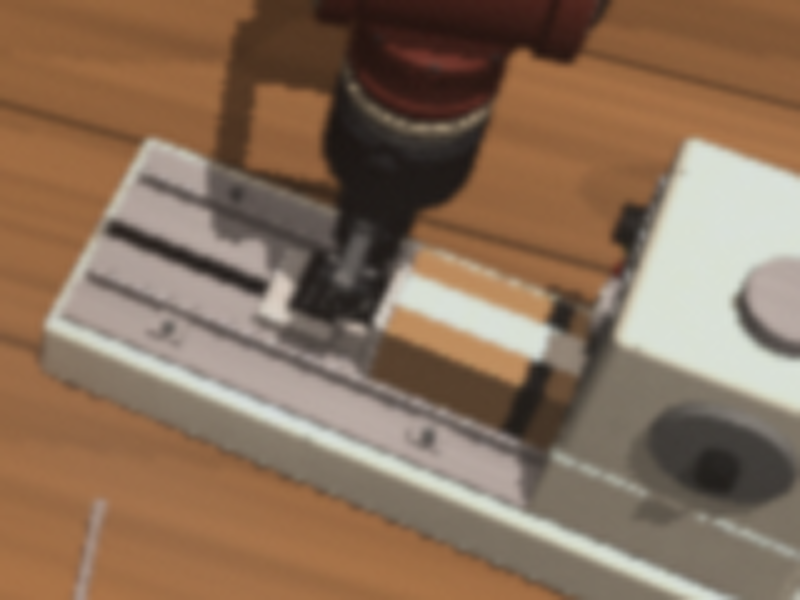

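```bash
python3 -m crank '[[[0.0003,0.002,0,0],[0.0005,0.004,0,0],[0.0008,0.006,0,0],[0.001,0.008,0,0],[0.001,0.008,0,0]]]'
python3 -m crank '[[[0.0001,0.001,0,0],[0.0003,0.002,0,0],[0.0004,0.003,0,0],[0.0005,0.004,0,0],[0.0006,0.005,0,0]]]'
```

```text
t: 13.27
tool_pos: [0.5525, 0.1498, 0.0875]
tool_rot: [1.304, 1.144, -1.304]
contact_force: [-4.7, -1.0, 9.6]
opening: 0.0001
t: 13.68
tool_pos: [0.5531, 0.1543, 0.0875]
tool_rot: [1.304, 1.144, -1.304]
contact_force: [-4.1, -2.1, 10.3]
opening: -0.0004
```

```bash
python3 -m crank '[[[0.0001,0.001,0,0],[0.0003,0.002,0,0],[0.0004,0.003,0,0],[0.0005,0.004,0,0]]]'
```

```text
t: 14.02
tool_pos: [0.5536, 0.1583, 0.0875]
tool_rot: [1.304, 1.144, -1.304]
contact_force: [-5.0, -1.9, 9.7]
opening: -0.0004
```

```bash
python3 -m crank '[[[0.0001,0.001,0,0],[0.0003,0.002,0,0],[0.0004,0.003,0,0],[0.0005,0.004,0,0]]]'
```

```text
t: 14.35
tool_pos: [0.5541, 0.1624, 0.0875]
tool_rot: [1.304, 1.144, -1.304]
contact_force: [-4.5, -2.5, 10.0]
opening: -0.0002
```

```bash
python3 -m crank '[[[0.0001,0.001,0,0],[0.0003,0.002,0,0],[0.0004,0.003,0,0],[0.0005,0.004,0,0]]]'
```

```text
t: 14.68
tool_pos: [0.5545, 0.1651, 0.0873]
tool_rot: [1.301, 1.142, -1.306]
contact_force: [-4.3, -6.5, 9.1]
opening: 0.0004
```

```bash
python3 -m crank '[[[0.0001,0.001,0,0],[0.0003,0.002,0,0],[0.0004,0.003,0,0],[0.0004,0.003,0,0]]]'
```

```text
t: 15.02
tool_pos: [0.5556, 0.1679, 0.0876]
tool_rot: [1.302, 1.141, -1.304]
contact_force: [-3.4, -7.5, 9.3]
opening: -0.0003
```

```bash
python3 -m crank '[[[0.0001,0.001,0,0],[0.0003,0.002,0,0],[0.0004,0.003,0,0],[0.0004,0.003,0,0]]]'
```

```text
t: 15.35
tool_pos: [0.5564, 0.1708, 0.0879]
tool_rot: [1.303, 1.14, -1.303]
contact_force: [-2.0, -6.5, 10.9]
opening: -0.0001
```

```bash
python3 meas.py 9
python3 - <<'E'
from fit import *
th=np.radians(82.6); f=np.array([np.cos(th),np.sin(th)]); r=np.array([f[1],-f[0]]); c=np.array([.5291,-.0084])
for n,(a) in (("top",(90,130,240,245)),("scene",(265,160,425,280))):
  for k in("8","9"):
    D=np.load(f"pics/{n}{k}.npz")["d"]; p=cloud(n,D,*a); q=p[:,:2]-c; x,y=q@r,q@f
    t=(p[:,2]>.066)&(p[:,2]<.08)&(abs(x)<.03)&(y>.02)&(y<.27)
    print(n,k,"guide rear",t.sum(),t.any() and np.percentile(y[t],[1,3,10]))
o=get_obs();q=o["tool_pos"][:2]-c;print("tcp",q@r,q@f)
E
```

```text
[0.5564 0.1708 0.0879] [-2.0125 -6.4611 10.8562] -0.00014170272234786122 jaw deg -7.426989275396869
top 8 guide rear 182 [0.1074 0.1077 0.1086]
top 9 guide rear 192 [0.1303 0.1307 0.1321]
scene 8 guide rear 149 [0.1051 0.1068 0.1084]
scene 9 guide rear 156 [0.1303 0.1306 0.1327]
tcp 0.004022601554744308 0.18128011422092827
```

View pics/s9.png

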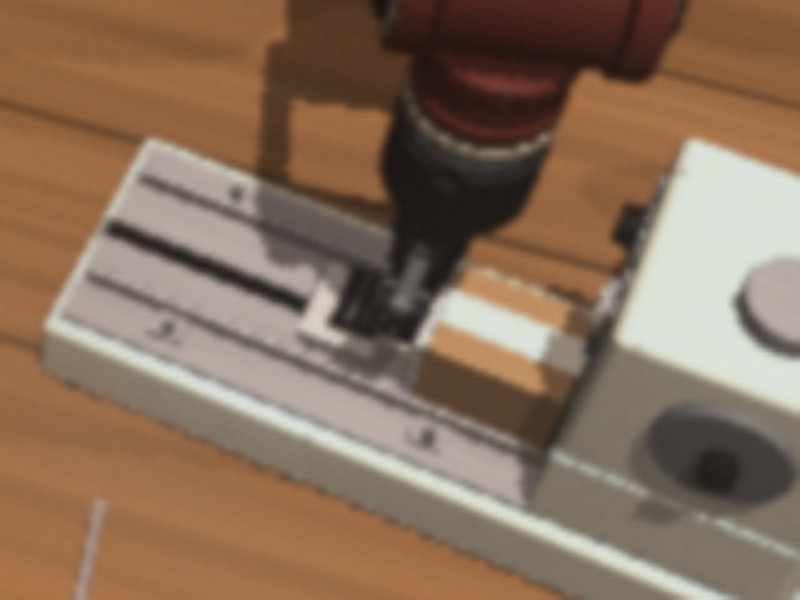

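View pics/t9.png

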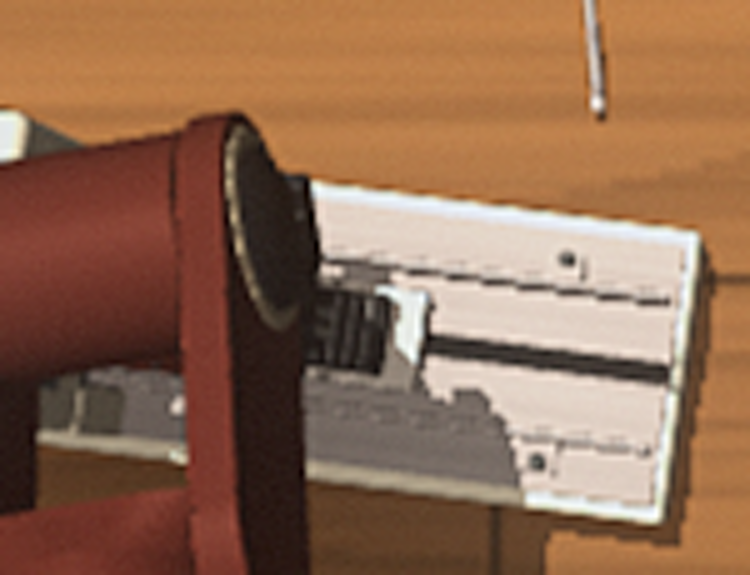

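```bash
python3 -m crank '[[[0.0001,0.001,0,0],[0.0001,0.001,0,0],[0.0001,0.001,0,0]]]'
```

```text
t: 15.7
tool_pos: [0.5566, 0.1718, 0.0879]
tool_rot: [1.303, 1.14, -1.303]
contact_force: [-2.1, -7.0, 10.5]
opening: 0.0002
```

```bash
python3 -m crank '[[[0.0001,0.001,0,0],[0.0001,0.001,0,0],[0.0001,0.001,0,0]]]'
```

```text
t: 15.95
tool_pos: [0.5567, 0.1725, 0.0879]
tool_rot: [1.302, 1.139, -1.304]
contact_force: [-1.7, -8.3, 11.1]
opening: -0.0001
```

```bash
python3 -m crank '[[[0.0001,0.001,0,0],[0.0001,0.001,0,0],[0.0001,0.001,0,0]]]'
```

```text
t: 16.2
tool_pos: [0.5568, 0.1729, 0.0879]
tool_rot: [1.301, 1.138, -1.304]
contact_force: [-3.3, -11.5, 10.5]
opening: 0.0002
```

```bash
python3 -m crank '[[[0.0001,0.001,0,0],[0.0001,0.001,0,0],[0.0001,0.001,0,0]]]'
```

```text
t: 16.45
tool_pos: [0.5568, 0.1729, 0.0879]
tool_rot: [1.299, 1.137, -1.306]
contact_force: [-4.7, -14.3, 11.5]
opening: 0.0
```

```bash
python3 -m crank '[[[0,0,0.003,0],[0,0,0.006,0],[0,0,0.009,0],[0,0,0.012,0],[0,0,0.015,0]]]'
python3 -m crank '[[[0,0,0,0],[0,0,0,0]]]'
```

```text
t: 16.87
tool_pos: [0.5538, 0.1733, 0.098]
tool_rot: [1.297, 1.142, -1.31]
contact_force: [0.3, -9.1, -6.8]
opening: 0.0002
t: 17.03
tool_pos: [0.5538, 0.1733, 0.0984]
tool_rot: [1.297, 1.142, -1.31]
contact_force: [-1.2, -10.8, -3.0]
opening: -0.0006
```

Tab is up (tip at 98 mm, above the 94 mm tab). Now back off the plate and rise.

```bash
python3 -m crank '[[[-0.0003,-0.002,0,0],[-0.0006,-0.005,0,0],[-0.001,-0.008,0,0],[-0.001,-0.008,0,0],[-0.001,-0.008,0.002,0]]]'
python3 -m crank '[[[0,0,0.02,0],[0,0,0.05,0],[0,0,0.08,0],[0,0,0.11,0],[0,0,0.14,0]]]'
python3 -m crank '[[[-0.01,-0.04,0,0],[-0.02,-0.08,0,0],[-0.03,-0.12,0,0],[-0.04,-0.16,0,0],[-0.04,-0.2,0,0]]]'
python3 -m crank '[[[0,0,0,0],[0,0,0,0],[0,0,0,0]]]'
python3 meas.py 10
python3 - <<'E'
from fit import *
th=np.radians(82.6); f=np.array([np.cos(th),np.sin(th)]); r=np.array([f[1],-f[0]]); c=np.array([.5291,-.0084])
for n,(a) in (("top",(90,130,240,245)),("scene",(265,160,425,280))):
    D=np.load(f"pics/{n}10.npz")["d"]; p=cloud(n,D,*a); q=p[:,:2]-c; x,y=q@r,q@f
    g=(abs(x)<.034)&(y<.3)
    for nm,lo,hi in(("rear",.066,.08),("tab",.085,.099),("top",.102,.12)):
        t=g&(p[:,2]>lo)&(p[:,2]<hi); print(n,nm,t.sum(),t.any() and (np.percentile(y[t],[1,50,99]),np.percentile(x[t],[2,98]),np.median(p[t,2])))
E
```

```text
t: 17.45
tool_pos: [0.5541, 0.1687, 0.1023]
tool_rot: [1.304, 1.145, -1.304]
contact_force: [0.2, 0.3, -0.5]
opening: -0.0003
t: 17.87
tool_pos: [0.5541, 0.169, 0.2442]
tool_rot: [1.305, 1.145, -1.303]
contact_force: [1.2, -0.2, 0.5]
opening: -0.0001
t: 18.28
tool_pos: [0.513, -0.0324, 0.2431]
tool_rot: [1.304, 1.145, -1.302]
contact_force: [0.4, -0.1, -0.3]
opening: -0.0001
t: 18.53
tool_pos: [0.5144, -0.031, 0.2427]
tool_rot: [1.305, 1.145, -1.304]
contact_force: [-0.3, 0.6, 0.2]
opening: 0.0001
[ 0.5144 -0.031   0.2427] [-0.3449  0.6233  0.2471] 5.354845918529034e-05 jaw deg -7.460184885181094
top rear 61 (array([0.1491, 0.169 , 0.2635]), array([-0.0308,  0.025 ]), np.float64(0.07271475409135864))
top tab 368 (array([0.1476, 0.1744, 0.2014]), array([-0.0256,  0.0243]), np.float64(0.09306601644949825))
top top 908 (array([0.1939, 0.2359, 0.2772]), array([-0.0299,  0.028 ]), np.float64(0.10924781089442315))
scene rear 323 (array([0.0188, 0.1519, 0.2732]), array([-0.0338,  0.0337]), np.float64(0.07337871734044388))
scene tab 360 (array([0.146 , 0.1793, 0.273 ]), array([-0.0206,  0.0338]), np.float64(0.09401325847209463))
scene top 630 (array([0.1939, 0.2332, 0.2729]), array([-0.026 ,  0.0331]), np.float64(0.11028210713741243))
```

View pics/s10.png

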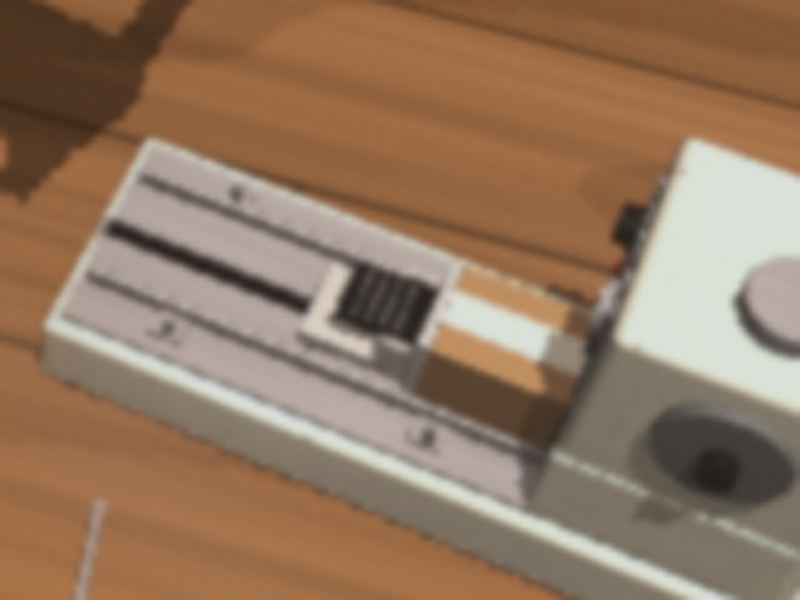

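View pics/t10.png

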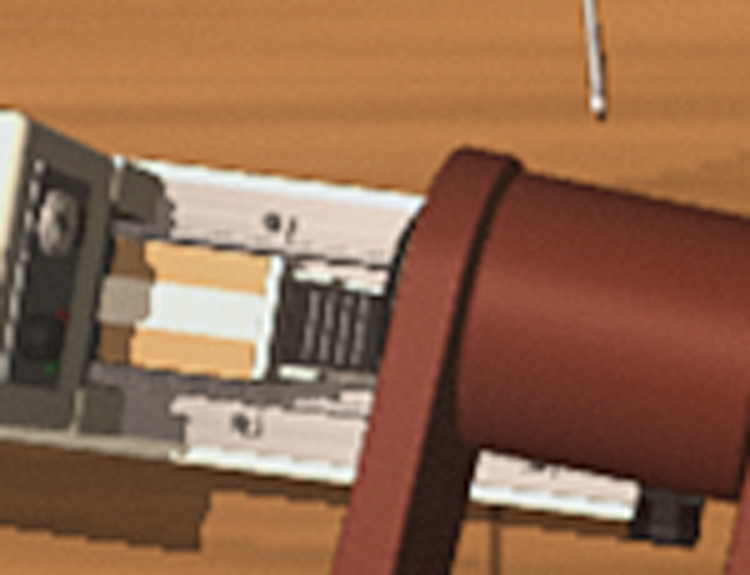

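```bash
python3 -c "
from station import *
print(finish_job(), get_obs()['t'])"
```

```text
the job is handed in; nothing more can be done
the job is handed in; nothing more can be done
```

The carton is under the print head against the hidden stop, with the guide locked behind it, and the job is handed in. The clock read 18.5 s at the last reading, out of the 72 s allowed.

**Placing:** I laid the brown carton flat between the rails, about 80 mm in front of the head, and let go of it. Both cameras then showed it level and within about 2 mm of the rails' centre line.

**Pushing:** I pressed the tab down about 6.5 mm and slid the guide forward. It first moved by finger friction on the tab. At first touch of the stop the fingers slipped about 6 mm along the tab, then bore on the back of the plate. The push rose from about 2.5 N to 6–8 N at the sprung pad. It then climbed to 14 N with no further movement, which I took as the solid stop; this is well below the 30 N crush limit.

**Locking:** I let the tab up before backing the fingers off. The last pictures show:
- the tab up, at about 94 mm;
- the guide against the carton, which lies flat and straight with its front end roughly 38 mm inside the tunnel;
- the arm clear, with no contact force.

**Not checked or disagreeing:**
- I could not measure the force the locked guide keeps on the carton. I infer it from the 14 N push and from the guide showing no visible spring-back.
- The two cameras disagreed by about 4 mm sideways, so I used the midpoint. My two estimates of the coder's position along the feed differed by a few mm.
- I did not measure the tin, tape roll and screwdriver again at the end, but the arm never went near them.

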